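# Snap a price-ticket holder shut with the counter pliers

### The arm

A 6-joint arm with a two-finger parallel gripper is mounted at the origin on a cart in front of the work surface, level with it; the furniture and walls round the work are solid. World frame = base frame: x ahead of the robot, y to its left, z up, the work surface at z = 0. Lengths are in m, angles in rad, forces in N, time in s.
With the tool pointing down it reaches from about 0.3 to 1 m from the base axis. Payload 5.1 kg.
Tool frame: the origin (TCP) lies midway between the tips of the shut fingers; the grasp point (between the pads) lies ctrl.hold_point_z behind it (ctrl.hold_point_z is the distance from the TCP to the grasp point, in m); y points along the fingers, z is the direction in which the jaws open and shut, and the axes are right-handed (so a half turn about y gives the same grasp; the last joint's range is limited). The gripper opens to 95 mm and grips with 3 to 60 N. Pads are 20 mm wide; open, the fingers measure 119 mm over their backs; the gripper's body (75 mm by 180 mm) begins 59 mm behind the grasp point.
Start: joints at [-0.083, 0.124, 1.65, -0, 1.367, -0.083], TCP at [0.65, -0, 0.215] pointing down, gripper open.
Joint ranges: [-2.61, 2.61], [-1.02, 2.33], [0.03, 2.71], [-1.35, 4.49], [0.32, 2.68], [-2.91, 2.91]. Speed limits (rad/s): [2.57, 2.57, 3.14, 3.14, 3.14, 3.14].

### API

Orientations are given as a unit quaternion [x, y, z, w].
In Python, from rig import ctrl, kin, imaging, read_time_s, read_joints, read_qvel, read_joint_torque, read_tcp_pos, read_orientation, read_wrist_force, read_wrist_torque, read_grip_width gives the robot as it stands. Calls block until the motion is done:
- ctrl.goto(position, orientation): joint-space move of the TCP to a pose.
- ctrl.movel(position, v=0.15, frame=None, force_limit=None): straight line of the TCP; frame=None keeps the orientation; v is the mean speed in m/s. With force_limit (N) it stops when the force on the tool has changed by that much, and returns True; else False.
- ctrl.goto_joints(angles): joint-space move.
- ctrl.open_jaws() and ctrl.gripper_close(squeeze=None): open the fingers fully, or close them until they stop; squeeze is the grip in N (None keeps the last).
- ctrl.pause(seconds).
- kin.inverse_kinematics(position, orientation): joint angles nearest the present ones, or None.
- imaging.snapshot(name): name is "scene" or "side" or "wrist"; returns the picture (384x512x3 uint8, red, green, blue); there is no depth.
- imaging.camera_model(name): a dict with "intrinsics" (3x3 intrinsics, pixels), "R" (3x3) and "t" (3): a world point X has camera coordinates R X + t; the wrist camera has in their place "tool_from_camera" (4x4, takes a point from camera to tool coordinates, whose origin is the TCP and whose axes are the tool frame's). Camera axes: x right, y down, z forward; pixel columns grow to the right and rows downward; lengths in m; the calibration is good to about 2 mm. A picture is of the moment at which its call begins: read the wrist's pose just before it. camera_model takes no time and is no camera call.
A pose or a line that the arm cannot do raises ctrl.IKError and nothing moves.
- ctrl.sign_off(): hands the job in, once; it reports no verdict.
Readings, each from a call of its own:
- read_time_s(): time.
- read_joints(): joint angles.
- read_qvel(): joint speeds.
- read_joint_torque(): joint torques, N m.
- read_tcp_pos(): TCP position.
- read_orientation(): TCP orientation.
- read_wrist_force(): force on the tool from outside, world axes, zero at the start.
- read_wrist_torque(): the same for the moment, N m.
- read_grip_width(): finger opening in m.
Only numpy, scipy, OpenCV 4.12 (cv2) and the standard library are available. Lean on these libraries where they do the work, as an engineer would, in place of code of your own. Each camera call takes 0.05 s, during which the arm holds its last target.

### The job

Stand the orange ticket holder upright on the counter between the open jaws of the pliers, its press stud level with the jaw pads, and let go of it. Then squeeze the two green pliers handles together until the jaws snap the stud fully home, and let go, leaving the holder standing there between the jaws. Close the stud only with the pliers, and leave the blue ticket holder where it stands.

Things in the scene. Friction and masses are not known exactly. Their poses are not given: they have to be found in the camera images.
- ticket_orange: Loose upright price-ticket holder, orange, 0.15 kg, 88 mm tall. Origin: centre of its underside, z up. Dark foot 44 (x) x 34 (y) x 7 mm; on it an upright plate 44 mm wide (x), 8 mm thick (y): grip it across the 8 mm, higher than 50 mm. A brass press stud 18 mm across goes through it along y, centred 28 mm up at x = 0. Works either way round between the jaws.
- ticket_orange_stud (a joint): Press stud of the orange holder: how far its cap is pressed in, m; 0 = open (at the start), 0.006 = fully home. The cap stands out of the plate's +y face by 9 mm open, 3 mm home; the stud's fixed back stands 3 mm out of the -y face. Takes about 5 N and stays where it is pressed.
- pliers: Pliers held level at the pivot on a fixed grey stand. Origin: on the counter under the pivot; x toward the jaw tips, y across. In mm: all is 16-40 high; jaw pads centred at x 95, y 0, 30 long, 59 apart open, clear above and below: lower the holder in, plate along x. Green handles x -34 to -88, over both 53 wide at x -60 (67 at the ends), 22 shut. Sprung open; 10 N a handle snaps the stud.
- ticket_blue: Loose ticket holder of the same shape and size, blue; to be left alone. Origin: centre of its underside.

How it is judged:
On the way, in this order (a step that is already met when the one before it is completed fails the run):
1. the orange holder stands released between the open jaws, its stud still open (x of ticket_orange in the frame of pliers between 0.08 and 0.11 m and y of ticket_orange in the frame of pliers between -0.015 and 0.015 m and height (world z) of ticket_orange below 0.005 m and angle between ticket_orange's own z axis and vertical below 0.175 rad and contact force between the fingers and ticket_orange below 0.5 N and value of joint ticket_orange_stud below 0.002 m), for 0.2 s.
2. the jaws of the pliers, not the fingers, press the stud home (value of joint ticket_orange_stud above 0.005 m and contact force between ticket_orange and pliers above 3 N and contact force between the fingers and ticket_orange below 0.5 N), for 0.1 s.
At the end, for the whole second after the job is handed in: The orange holder's stud is pressed in by more than 5 of its 6 mm; the holder stands at rest on the counter, upright within 10 degrees, within 20 mm of the middle between the jaw pads in both directions (value of joint ticket_orange_stud above 0.005 m and x of ticket_orange in the frame of pliers between 0.075 and 0.115 m and y of ticket_orange in the frame of pliers between -0.02 and 0.02 m and height (world z) of ticket_orange below 0.005 m and angle between ticket_orange's own z axis and vertical below 0.175 rad and linear speed of ticket_orange below 0.02 m/s); the robot touches nothing.
It fails at once if the blue holder is moved by more than 20 mm or knocked over (distance of ticket_blue from where it was at the start of the episode above 0.02 m or angle between ticket_blue's own z axis and vertical above 0.35 rad).
It also fails if it takes over 48 s, if anything falls off the work surface, if the arm or the gripper's body presses on something with over 40 N, if the wrist force passes 120 N, or if a joint passes its speed limit or range.

## Working session

There is one attempt and no reset: what is moved stays moved. The work goes in short steps, each a Python script; the robot and the scene stay as the last script left them, time stands still between calls to the robot, and variables do not carry over. Pictures are saved under pics/ and viewed, and the job is handed in when it is done.

```bash
mkdir -p pics; ls; python3 - <<'E'
from rig import *
import cv2, numpy as np
np.set_printoptions(precision=4,suppress=True)
print(read_time_s(),read_tcp_pos(),read_orientation(),ctrl.hold_point_z,read_grip_width())
for n in ["scene","side","wrist"]:
    cv2.imwrite(f"pics/{n}0.png",imaging.snapshot(n)[:,:,::-1]); m=imaging.camera_model(n); print(n,m)
E
```

```text
pics
0.0 [0.6494 0.     0.2134] [-0.5005  0.5006 -0.4994  0.4995] 0.0188 0.09510661946053506
scene {'intrinsics': array([[405.9881,   0.    , 258.6913],
       [  0.    , 405.9881, 195.6046],
       [  0.    ,   0.    ,   1.    ]]), 'R': array([[ 0.8418, -0.5392,  0.0247],
       [-0.2923, -0.494 , -0.8189],
       [ 0.4537,  0.6821, -0.5735]]), 't': array([-0.3444,  0.306 ,  0.5127])}
side {'intrinsics': array([[488.7566,   0.    , 249.7655],
       [  0.    , 488.7566, 188.3069],
       [  0.    ,   0.    ,   1.    ]]), 'R': array([[-0.9624, -0.2714,  0.0088],
       [-0.1888,  0.6456, -0.74  ],
       [ 0.1951, -0.7138, -0.6726]]), 't': array([0.5788, 0.0131, 1.0012])}
wrist {'intrinsics': array([[268.983 ,   0.    , 254.903 ],
       [  0.    , 268.983 , 196.8745],
       [  0.    ,   0.    ,   1.    ]]), 'tool_from_camera': array([[ 0.0003,  0.9579,  0.2872, -0.0813],
       [ 0.001 , -0.2872,  0.9579, -0.1719],
       [ 1.    ,  0.0001, -0.0011,  0.0005],
       [ 0.    ,  0.    ,  0.    ,  1.    ]])}
```

View pics/scene0.png

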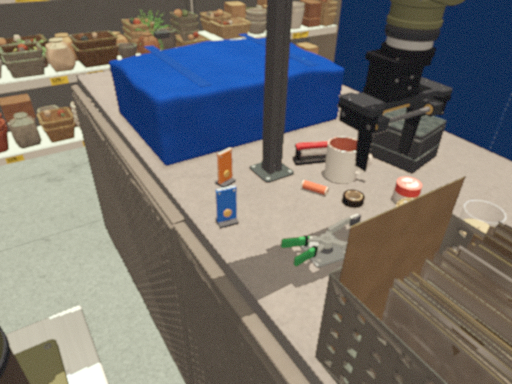

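View pics/side0.png

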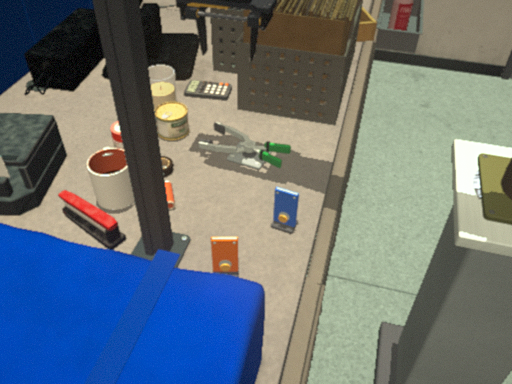

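View pics/wrist0.png

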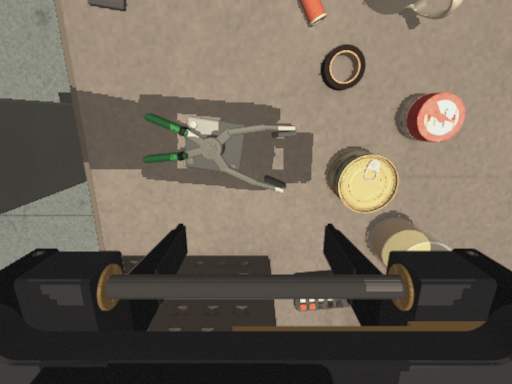

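```bash
cat > h.py <<'E'
from rig import *
import cv2, numpy as np
from scipy.spatial.transform import Rotation as Ro
np.set_printoptions(precision=4,suppress=True)
def cam(n,p=None,q=None):
    m=imaging.camera_model(n);K=m["intrinsics"]
    if n=="wrist":
        T=np.eye(4);T[:3,:3]=Ro.from_quat(q).as_matrix();T[:3,3]=p
        W=np.linalg.inv(T@m["tool_from_camera"]);return K,W[:3,:3],W[:3,3]
    return K,np.array(m["R"]),np.array(m["t"])
def atz(c,uv,z):
    K,R,t=c; d=R.T@np.linalg.inv(K)@np.array([uv[0],uv[1],1.]);o=-R.T@t
    return o+d*(z-o[2])/d[2]
def proj(c,X):
    K,R,t=c;x=(K@(R@np.atleast_2d(X).T+t[:,None]));return (x[:2]/x[2]).T
def tri(cs,uvs):
    Ps=[K@np.c_[R,t] for K,R,t in cs];X=cv2.triangulatePoints(Ps[0],Ps[1],np.float64(uvs[0]).reshape(2,1),np.float64(uvs[1]).reshape(2,1));return (X[:3]/X[3]).ravel()
E
python3 - <<'E'
from h import *
for n,b in [("scene",(200,130,270,250)),("side",(190,170,310,290)),("wrist",(130,90,310,210))]:
    im=cv2.imread(f"pics/{n}0.png");x0,y0,x1,y1=b
    s=min(800/(x1-x0),600/(y1-y0));s=int(s)
    cv2.imwrite(f"pics/{n}0c.png",cv2.resize(im[y0:y1,x0:x1],None,fx=s,fy=s,interpolation=cv2.INTER_CUBIC));print(s)
c=cam("wrist",read_tcp_pos(),read_orientation()); print(Ro.from_quat(read_orientation()).as_matrix())
for uv in [(209,147),(286,129),(274,182),(148,117),(147,158)]: print(uv,atz(c,uv,.034))
E
```

```text
5
5
4
[[ 0.     -0.0016  1.    ]
 [-1.      0.0001  0.    ]
 [-0.0001 -1.     -0.0016]]
(209, 147) [0.59   0.0432 0.034 ]
(286, 129) [0.6888 0.0658 0.034 ]
(274, 182) [ 0.675  -0.0032  0.034 ]
(148, 117) [0.5153 0.0804 0.034 ]
(147, 158) [0.5081 0.029  0.034 ]
```

View pics/scene0c.png

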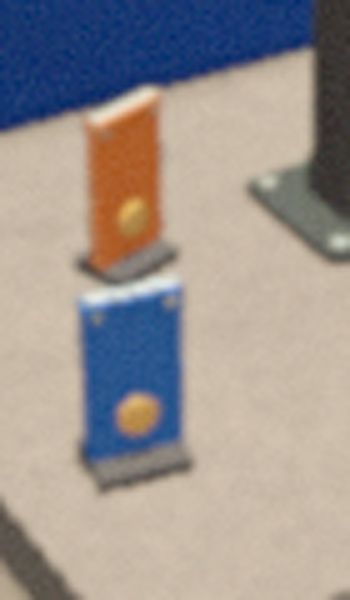

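View pics/side0c.png

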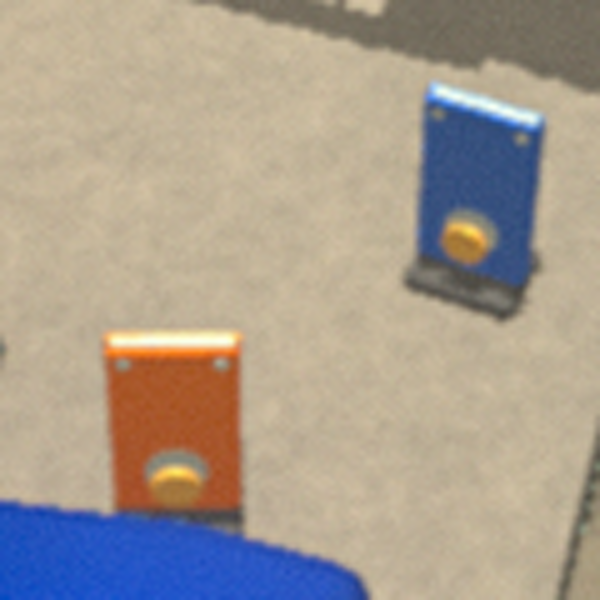

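View pics/wrist0c.png

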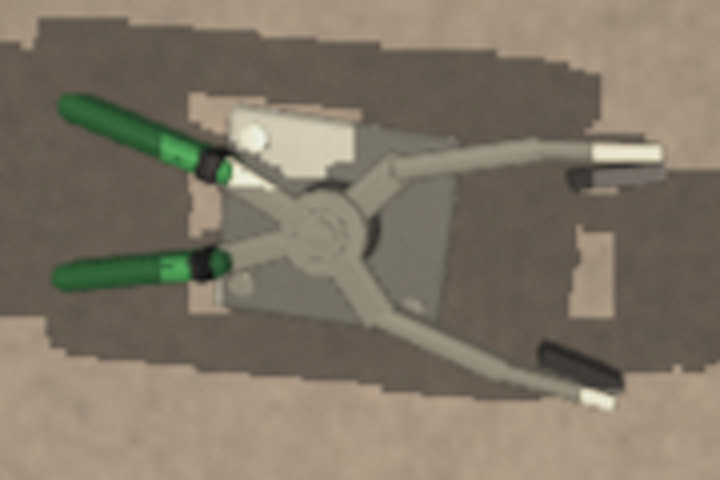

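```bash
python3 - <<'E'
from h import *
c=cam("wrist",read_tcp_pos(),read_orientation()); S=cam("scene");D=cam("side")
w=lambda u,v:(130+u/4,90+v/4)
g=lambda a,z:[atz(c,w(*p),z) for p in a]
piv=g([(325,232)],.04)[0]
pads=g([(620,178),(582,366)],.036); han=g([(70,105),(65,275)],.034)
print("piv",piv,"pads",pads,"handles",han)
pm=sum(pads)/2;hm=sum(han)/2
for a,b in [(pm,hm),(pm,piv)]: d=a-b;print("yaw",np.degrees(np.arctan2(d[1],d[0])),np.hypot(*d[:2]))
print(np.linalg.norm((pm-piv)[:2]),np.linalg.norm(pads[0]-pads[1]),np.linalg.norm(han[0]-han[1]))
print("orange top side cam");
for p in [(106,333),(240,332),(242,352),(107,352)]: print(atz(D,(190+p[0]/5,170+p[1]/5),.088))
print("scene")
for p in [(88,113),(152,88),(160,97),(92,126)]: print(atz(S,(200+p[0]/5,130+p[1]/5),.088))
print("blue side");
for p in [(432,84),(544,115),(540,126),(428,98)]: print(atz(D,(190+p[0]/5,170+p[1]/5),.088))
print("stud tri", tri([S,D],[(200+133/5,130+217/5),(190+177/5,170+475/5)]))
E
```

```text
piv [0.5938 0.0426 0.04  ] pads [array([0.6876, 0.0591, 0.036 ]), array([ 0.6768, -0.0021,  0.036 ])] handles [array([0.5148, 0.0813, 0.034 ]), array([0.507, 0.028, 0.034])]
yaw -8.673099142601568 0.1732988204560444
yaw -9.056294615635261 0.08947452457524271
0.08947452457524271 0.062117208564136335 0.05390811789878579
orange top side cam
[0.5638 0.3664 0.088 ]
[0.5223 0.3539 0.088 ]
[0.5192 0.3619 0.088 ]
[0.5608 0.374  0.088 ]
scene
[0.5266 0.3659 0.088 ]
[0.5645 0.3724 0.088 ]
[0.5634 0.3626 0.088 ]
[0.5224 0.3541 0.088 ]
blue side
[0.4904 0.2197 0.088 ]
[0.4483 0.2246 0.088 ]
[0.4485 0.2306 0.088 ]
[0.49   0.2274 0.088 ]
stud tri [0.5443 0.3649 0.0233]
```

```bash
python3 - <<'E'
from h import *
S=cam("scene");D=cam("side")
for n,p,z in [("pole base",(271,171),0),("pole base corners",(248,170),0),("pc",(293,172),0),("mug",(342,178),0),("box bot corner",(174,149),0),("box bot left",(118,103),0),("box bot right",(330,110),0)]: print(n,atz(S,p,z))
for n,p,z in [("pole base side",(166,245),0),("mug",(112,205),0)]: print(n,atz(D,p,z))
# box top corner, edge height
b=atz(S,(174,149),0)
for z in (.05,.08,.1,.12,.15,.18,.2): print(z,proj(S,[b[0],b[1],z]),proj(D,[b[0],b[1],z]))
print(atz(D,(264,290),.15),atz(D,(264,290),.12),atz(D,(205,262),.12),atz(D,(0,225),.12))
E
```

```text
pole base [0.6723 0.3514 0.    ]
pole base corners [0.6232 0.3859 0.    ]
pc [0.719  0.3184 0.    ]
mug [0.8102 0.2312 0.    ]
box bot corner [0.5025 0.5874 0.    ]
box bot left [0.4668 0.9895 0.    ]
box bot right [1.0721 0.5806 0.    ]
pole base side [0.6659 0.3347 0.    ]
mug [0.8095 0.2676 0.    ]
0.05 [[172.2689 132.8598]] [[201.5747 385.2959]]
0.08 [[171.1868 122.7702]] [[200.2279 374.3157]]
0.1 [[170.4462 115.8658]] [[199.2806 366.5938]]
0.12 [[169.6899 108.8138]] [[198.2909 358.5252]]
0.15 [[168.5245  97.9483]] [[196.7201 345.7195]]
0.18 [[167.3206  86.7227]] [[195.0358 331.9891]]
0.2 [[166.4955  79.03  ]] [[193.8437 322.2711]]
[0.4459 0.4879 0.15  ] [0.4505 0.4666 0.12  ] [0.5454 0.4427 0.12  ] [0.8767 0.4621 0.12  ]
```

```bash
python3 - <<'E'
from h import *
S=cam("scene");D=cam("side")
for p in [(238,105),(336,125),(345,122)]: print("filing bottom",atz(D,p,0))
for p in [(240,55),(345,72)]:
  for z in (.06,.1,.14): print("filing top",p,z,atz(D,p,z))
for p in [(344,255),(463,182),(330,275)]:
  for z in (.06,.12,.16,.2): print("board",p,z,atz(S,p,z))
psi=np.radians(14)
z=np.array([-np.sin(psi),np.cos(psi),0]);y=np.array([0,0,-1.]);x=np.cross(y,z)
q=Ro.from_matrix(np.c_[x,y,z]).as_quat()
P=np.array([.515,.345,.21])
print(kin.inverse_kinematics(P,q),read_joints())
ctrl.goto([.515,.345,.21],q)
print(read_time_s(),read_tcp_pos(),read_joints())
p0,q0=read_tcp_pos(),read_orientation()
np.save("w1.npy",np.r_[p0,q0])
im=imaging.snapshot("wrist")[:,:,::-1];cv2.imwrite("pics/wrist1.png",im)
E
```

```text
filing bottom [ 0.6749 -0.1504  0.    ]
filing bottom [ 0.4229 -0.1332  0.    ]
filing bottom [ 0.4037 -0.152   0.    ]
filing top (240, 55) 0.06 [ 0.7131 -0.2975  0.06  ]
filing top (240, 55) 0.1 [ 0.6905 -0.2223  0.1   ]
filing top (240, 55) 0.14 [ 0.6679 -0.1472  0.14  ]
filing top (345, 72) 0.06 [ 0.4298 -0.2863  0.06  ]
filing top (345, 72) 0.1 [ 0.4256 -0.2119  0.1   ]
filing top (345, 72) 0.14 [ 0.4213 -0.1375  0.14  ]
board (344, 255) 0.06 [ 0.5681 -0.0283  0.06  ]
board (344, 255) 0.12 [ 0.5168 -0.0716  0.12  ]
board (344, 255) 0.16 [ 0.4826 -0.1005  0.16  ]
board (344, 255) 0.2 [ 0.4485 -0.1294  0.2   ]
board (463, 182) 0.06 [0.9667 0.0107 0.06  ]
board (463, 182) 0.12 [ 0.8669 -0.0373  0.12  ]
board (463, 182) 0.16 [ 0.8004 -0.0694  0.16  ]
board (463, 182) 0.2 [ 0.7339 -0.1014  0.2   ]
board (330, 275) 0.06 [ 0.5149 -0.0523  0.06  ]
board (330, 275) 0.12 [ 0.4701 -0.0927  0.12  ]
board (330, 275) 0.16 [ 0.4402 -0.1196  0.16  ]
board (330, 275) 0.2 [ 0.4104 -0.1465  0.2   ]
[ 0.5037  0.0613  1.7251 -0.      1.3552 -1.3115] [-0.0826  0.1244  1.6513  0.      1.3675 -0.0826]
1.5333 [0.5154 0.3445 0.21  ] [ 0.5027  0.0614  1.725  -0.0003  1.3552 -1.311 ]
```

View pics/wrist1.png

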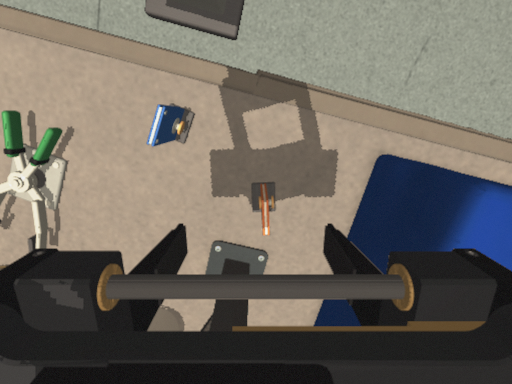

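```bash
python3 - <<'E'
from h import *
im=cv2.imread("pics/wrist1.png")
cv2.imwrite("pics/w1c.png",cv2.resize(im[170:245,225:315],None,fx=8,fy=8,interpolation=cv2.INTER_CUBIC))
E
```

```text
(no output)
```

View pics/w1c.png

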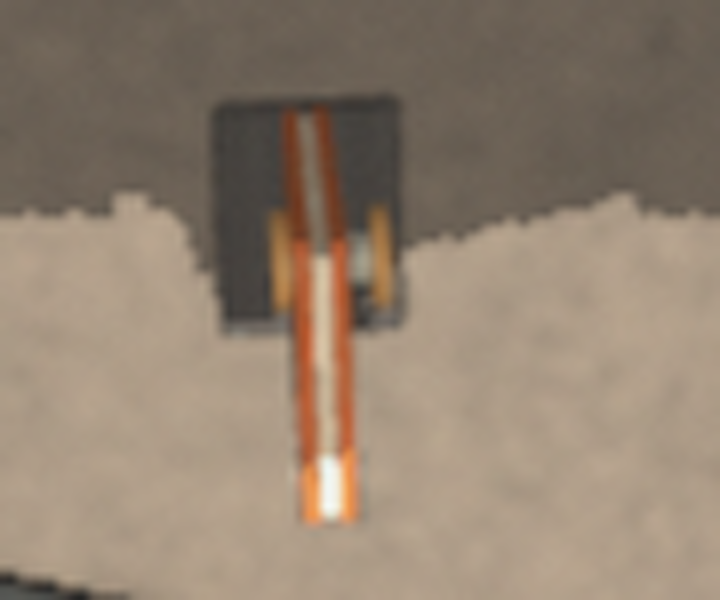

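```bash
python3 - <<'E'
from h import *
w=np.load("w1.npy");c=cam("wrist",w[:3],w[3:])
f=lambda u,v,z:atz(c,(225+(u+.5)/8-.5,170+(v+.5)/8-.5),z)
T=[f(*p,.088) for p in [(294,240),(346,240),(357,522),(303,522)]]
for t in T: print(t)
m=sum(T)/4; d=(T[2]+T[3]-T[0]-T[1])/2
print("centre",m,"yaw",np.degrees(np.arctan2(d[1],d[0])),np.hypot(d[0],d[1]))
F=[f(*p,.007) for p in [(213,100),(403,98),(405,318),(220,320)]]
for t in F: print(t)
m=sum(F)/4; d=(F[2]+F[3]-F[0]-F[1])/2; print("foot",m,np.degrees(np.arctan2(d[1],d[0])),np.hypot(d[0],d[1]))
E
```

```text
[0.5236 0.3538 0.088 ]
[0.5218 0.3611 0.088 ]
[0.5639 0.3738 0.088 ]
[0.5658 0.366  0.088 ]
centre [0.5438 0.3637 0.088 ] yaw 16.435870537312848 0.04396971559031731
[0.5255 0.3413 0.007 ]
[0.517  0.3742 0.007 ]
[0.5571 0.3854 0.007 ]
[0.5657 0.3524 0.007 ]
foot [0.5413 0.3633 0.007 ] 15.546111445242955 0.0416644503809655
```

```bash
cat >> h.py <<'E'
def Q(deg):
    a=np.radians(deg);z=np.array([-np.sin(a),np.cos(a),0]);y=np.array([0,0,-1.])
    return Ro.from_matrix(np.c_[np.cross(y,z),y,z]).as_quat()
E
python3 - <<'E'
from h import *
q=Q(16)
ctrl.goto([.543,.3635,.17],q)
print(ctrl.movel([.543,.3635,.053],v=.1,force_limit=8),read_tcp_pos())
ctrl.gripper_close(15)
print(read_grip_width(),read_time_s(),read_wrist_force())
cv2.imwrite("pics/side1.png",imaging.snapshot("side")[:,:,::-1])
E
```

```text
False [0.5437 0.3639 0.0541]
0.008358181280329837 4.5333 [0.2778 0.045  0.0416]
```

View pics/side1.png

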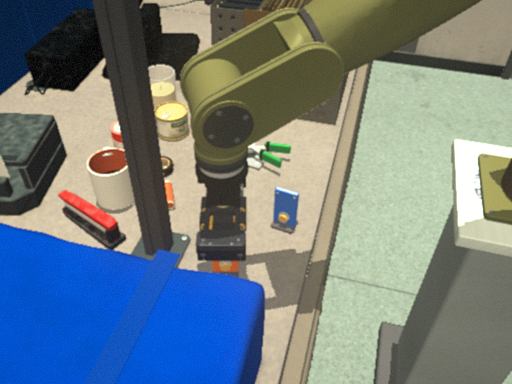

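```bash
python3 - <<'E'
from h import *
p=read_tcp_pos();print(p)
ctrl.movel([p[0],p[1],.21],v=.15)
ctrl.goto([.65,.032,.21],Q(-8.8))
ctrl.pause(.2)
p0,q0=read_tcp_pos(),read_orientation();np.save("w2.npy",np.r_[p0,q0])
print(p0,read_grip_width(),read_time_s(),read_joints())
im=imaging.snapshot("wrist")[:,:,::-1];cv2.imwrite("pics/wrist2.png",im)
cv2.imwrite("pics/w2c.png",cv2.resize(im[20:260,140:380],None,fx=2.5,fy=2.5,interpolation=cv2.INTER_CUBIC))
E
```

```text
[0.543  0.3635 0.053 ]
[0.6499 0.0333 0.21  ] 0.007934651978006607 7.2917 [-0.0313  0.1283  1.6532  0.0001  1.36   -1.4505]
```

View pics/wrist2.png

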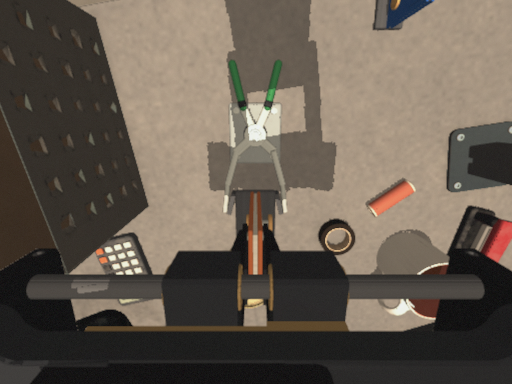

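View pics/w2c.png

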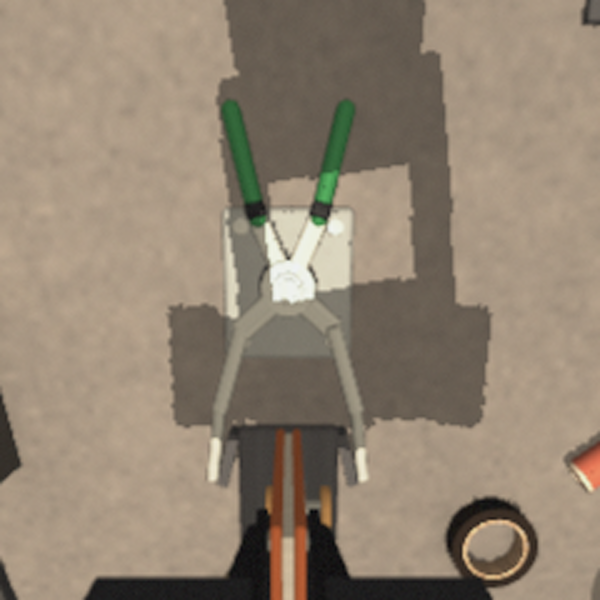

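```bash
python3 - <<'E'
from h import *
w=np.load("w2.npy");c=cam("wrist",w[:3],w[3:])
f=lambda u,v,z:atz(c,(140+u/2.5,20+v/2.5),z)
pv=f(291,283,.04);h=[f(231,100,.03),f(346,100,.03)];g=[f(258,222,.03),f(319,222,.03)];j=[f(214,482,.04),f(361,480,.04)]
hm=sum(h)/2;gm=sum(g)/2;jm=sum(j)/2
print(pv,hm,gm,jm,np.linalg.norm(h[0]-h[1]),np.linalg.norm(j[0]-j[1]))
d=jm-hm;a=np.arctan2(d[1],d[0]);print(np.degrees(a))
e=np.array([np.cos(a),np.sin(a),0]);n=np.array([-e[1],e[0],0])
for k,v in dict(h=hm,g=gm,j=jm).items(): print(k,(v-pv)@e,(v-pv)@n)
E
```

```text
[0.5899 0.0443 0.04  ] [0.5067 0.0558 0.03  ] [0.561  0.0475 0.03  ] [0.6926 0.0268 0.04  ] 0.054526358859798986 0.07938780571590263
-8.85153319014058
h -0.08399360330455707 -0.0014793879205958478
g -0.029001577481696444 -0.0013112917288303696
j 0.1042224023762013 -0.0014793879205958422
```

```bash
python3 - <<'E'
from h import *
q=Q(-8.85)
ctrl.goto([.6823,.0263,.17],q)
print(ctrl.movel([.6823,.0263,.0535],v=.08,force_limit=6),read_tcp_pos(),read_wrist_force(),read_time_s())
ctrl.pause(.1)
for n in ("side","scene"):cv2.imwrite(f"pics/{n}2.png",imaging.snapshot(n)[:,:,::-1])
im=np.hstack([cv2.resize(cv2.imread("pics/side2.png")[90:210,170:330],None,fx=2.5,fy=2.5),cv2.resize(cv2.imread("pics/scene2.png")[160:280,270:430],None,fx=2.5,fy=2.5)]);cv2.imwrite("pics/two2.png",im)
E
```

```text
False [0.6828 0.0263 0.0543] [-0.3317 -0.0705 -1.1335] 9.275
```

View pics/two2.png

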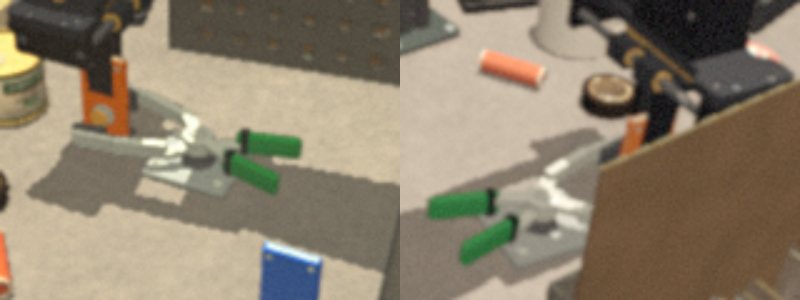

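```bash
python3 - <<'E'
from h import *
ctrl.open_jaws(); ctrl.pause(.1)
p=read_tcp_pos();print(read_grip_width(),p)
ctrl.movel([.6823,.0263,.2],v=.15)
ctrl.goto([.6,.04,.2],Q(-8.85)); ctrl.pause(.2)
p0,q0=read_tcp_pos(),read_orientation();np.save("w3.npy",np.r_[p0,q0]);print(p0,read_time_s(),read_wrist_force())
im=imaging.snapshot("wrist")[:,:,::-1];cv2.imwrite("pics/wrist3.png",im)
cv2.imwrite("pics/w3c.png",cv2.resize(im[60:300,140:380],None,fx=2.5,fy=2.5,interpolation=cv2.INTER_CUBIC))
E
```

```text
0.09486191646062965 [0.6823 0.0263 0.0535]
[0.6007 0.0398 0.1997] 12.7583 [-0.344   0.5692 -0.1441]
```

View pics/w3c.png

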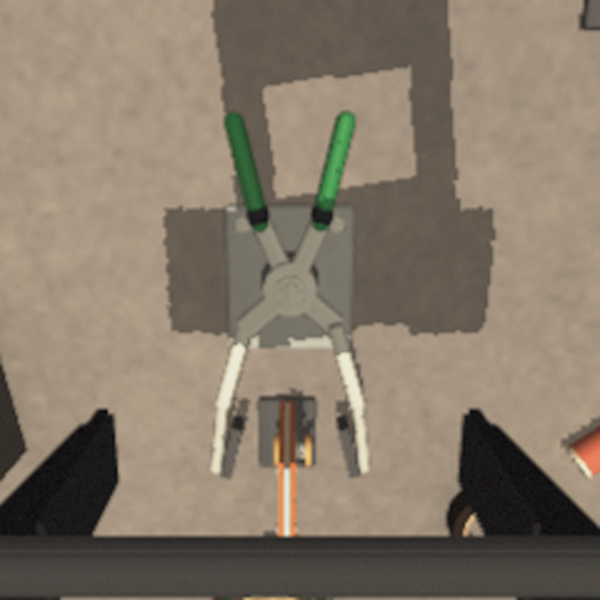

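```bash
python3 - <<'E'
from h import *
w=np.load("w3.npy");c=cam("wrist",w[:3],w[3:])
f=lambda u,v,z:atz(c,(140+u/2.5,60+v/2.5),z)
pv=f(291,289,.04);h=[f(233,112,.03),f(346,112,.03)];g=[f(259,228,.03),f(322,228,.03)];j=[f(216,473,.04),f(363,473,.04)]
hm=sum(h)/2;gm=sum(g)/2;jm=sum(j)/2
print(pv,hm,gm,jm,np.linalg.norm(h[0]-h[1]),np.linalg.norm(j[0]-j[1]))
d=jm-hm;a=np.arctan2(d[1],d[0]);print(np.degrees(a))
e=np.array([np.cos(a),np.sin(a),0]);n=np.array([-e[1],e[0],0])
for k,v in dict(h=hm,g=gm,j=jm).items(): print(k,(v-pv)@e,(v-pv)@n)
F=[f(*p,.007) for p in [(258,397),(316,397),(315,467),(260,467)]];m=sum(F)/4
print("foot",m,(m-pv)@e,(m-pv)@n)
t=pv-.0645*e-.001*n; print("handle target",t)
E
```

```text
[0.5914 0.0431 0.04  ] [0.5076 0.0553 0.03  ] [0.5624 0.0473 0.03  ] [0.6925 0.0266 0.04  ] 0.05435646432607509 0.08031250842914527
-8.83300947183952
h -0.08466125911111948 -0.0007399867759343321
g -0.029238573060512103 -0.00022620913154827455
j 0.10248691301116462 -0.0007399867759343304
foot [0.6833 0.0268 0.007 ] 0.09334707008193141 -0.001970773527799689
handle target [0.5275 0.052  0.04  ]
```

```bash
python3 - <<'E'
from h import *
q=Q(-8.85);P=[.5285,.052]
ctrl.goto(P+[.15],q)
print(ctrl.movel(P+[.010],v=.1,force_limit=6),read_tcp_pos(),read_time_s())
ctrl.gripper_close(20); ctrl.pause(.4)
print(read_grip_width(),read_wrist_force(),read_time_s())
for n in ("side","wrist"):cv2.imwrite(f"pics/{n}4.png",imaging.snapshot(n)[:,:,::-1])
im=np.hstack([cv2.resize(cv2.imread("pics/side4.png")[90:210,170:330],None,fx=2.5,fy=2.5),cv2.resize(cv2.imread("pics/wrist4.png"),(400,300))]);cv2.imwrite("pics/two4.png",im)
E
```

```text
False [0.5292 0.052  0.0108] 14.8
0.021782146339319845 [-6.0732 -0.9395  2.2589] 16.3417
```

View pics/two4.png

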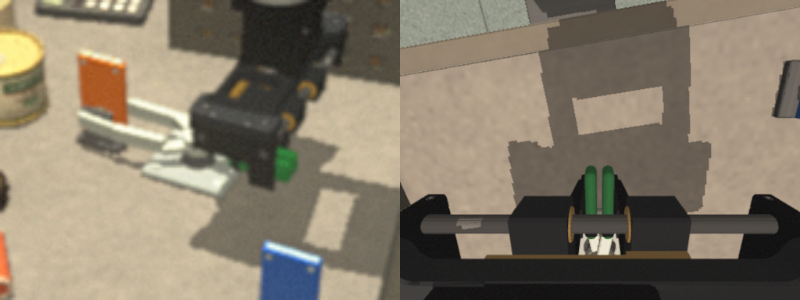

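```bash
python3 - <<'E'
from h import *
ctrl.gripper_close(32); ctrl.pause(.4)
print(read_grip_width(),read_wrist_force(),read_time_s())
ctrl.open_jaws(); ctrl.pause(.2)
P=[.5285,.052];q=Q(-8.85)
ctrl.movel(P+[.2],v=.12)
ctrl.goto([.6,.04,.2],q); ctrl.pause(.2)
p0,q0=read_tcp_pos(),read_orientation();np.save("w5.npy",np.r_[p0,q0]);print(p0,read_time_s(),read_wrist_force())
a=imaging.snapshot("wrist")[:,:,::-1];cv2.imwrite("pics/wrist5.png",a)
b=imaging.snapshot("side")[:,:,::-1];cv2.imwrite("pics/side5.png",b)
cv2.imwrite("pics/two5.png",np.hstack([cv2.resize(a[150:270,190:330],(400,343),interpolation=2),cv2.resize(b[90:190,170:290],(400,343),interpolation=2)]))
E
```

```text
0.021272961880760253 [-6.6107 -0.3968  2.8408] 17.0583
[0.5991 0.0402 0.1997] 20.85 [0.212  0.4364 0.1077]
```

View pics/two5.png

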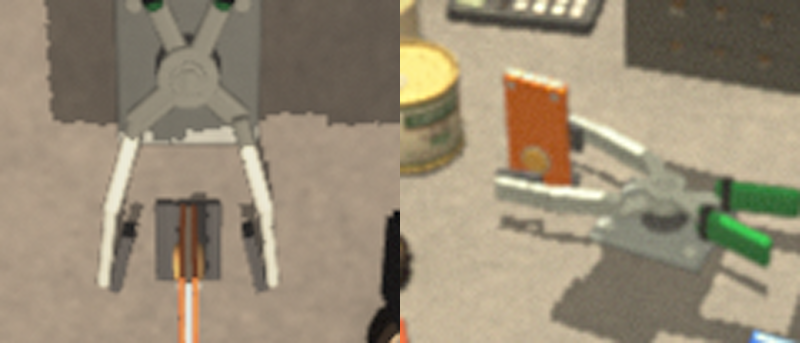

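```bash
python3 - <<'E'
from h import *
a=[cv2.resize(cv2.imread(f"pics/wrist{k}.png")[210:260,230:280],(400,400),interpolation=cv2.INTER_CUBIC) for k in (3,5)]
cv2.imwrite("pics/cmp.png",np.hstack(a))
E
```

```text
(no output)
```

View pics/cmp.png

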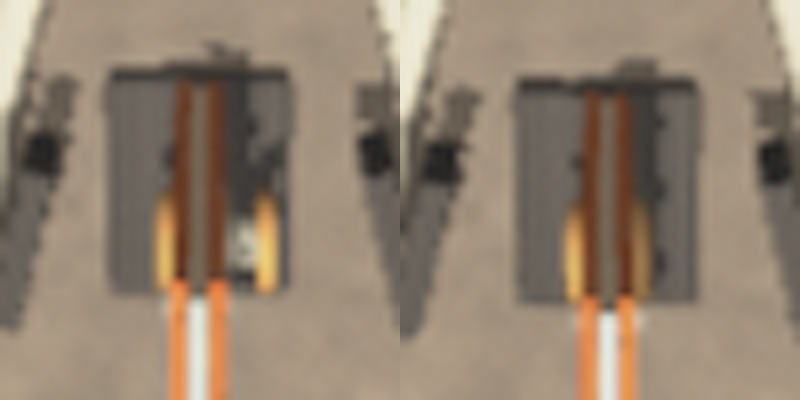

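The comparison shows the cap standing well out on the right before the squeeze. It is now flush and symmetric with the stud's back, so it is fully home. The holder stands upright and the gripper is clear.

```bash
python3 - <<'E'
from h import *
ctrl.sign_off();print(read_time_s())
E
```

```text
the job is handed in; nothing more can be done
the job is handed in; nothing more can be done
```

I stood the orange holder between the open jaws, released it, and closed its stud with the pliers. The job is handed in; the last clock reading, at the final check, was 20.9 s of the 48 s allowed.

- **Placing:** I gripped the plate across its 8 mm, lowered it in and let go. The wrist picture put it at about x 93 mm, y −2 mm in the pliers frame. My estimates of the pliers' position along x disagreed by about 4 mm, but the holder is within limits either way.
- **Closing the stud:** I squeezed the handles at 20 N and then at 32 N, until the fingers were 21–22 mm apart (22 mm is fully shut). The fingers were only on the handles.
- **Last check:** After I let go, the jaws had sprung open and the holder was upright between the pads. Its cap stood out as little as the fixed back, where before it stood well out. I judged this from pictures only, as the stud value and contact force can't be read.
- **Blue holder and gripper:** I never touched the blue holder. The gripper was open and clear of everything, with the wrist force under 0.5 N.

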